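# Load the round reagent bottles by size

### The job

Load the four round reagent bottles into the round holders, each bottle into the holder of its own size (smallest bottle in the smallest holder, and so on up to the largest), one after another from the smallest bottle to the largest so that you never reach down past a taller one. Each must end up standing upright on the floor of its holder, let go of before you take the next. Leave the two square bottles standing where they are.

Things in the scene. Friction and masses are not known exactly. Their poses are not given: they have to be found in the camera images.
- bottle_1: the smallest of the four round white plastic reagent bottles, loose, upright: body 28 mm in diameter, 64 mm tall overall, with a ribbed grey screw cap 28 mm in diameter and 22 mm high at the very top (fixed to the bottle; a good grip), an 8 mm high, 22 mm wide neck below the cap and then a sloping shoulder. 35 g, give or take 30 percent. Origin: centre of its underside; z up along its axis.
- bottle_2: the second smallest of the four round white plastic reagent bottles, loose, upright: body 40 mm in diameter, 80 mm tall overall, with a ribbed grey screw cap 28 mm in diameter and 22 mm high at the very top (fixed to the bottle; a good grip), an 8 mm high, 22 mm wide neck below the cap and then a sloping shoulder. 80 g, give or take 30 percent. Origin: centre of its underside; z up along its axis.
- bottle_3: the second largest of the four round white plastic reagent bottles, loose, upright: body 52 mm in diameter, 96 mm tall overall, with a ribbed grey screw cap 28 mm in diameter and 22 mm high at the very top (fixed to the bottle; a good grip), an 8 mm high, 22 mm wide neck below the cap and then a sloping shoulder. 150 g, give or take 30 percent. Origin: centre of its underside; z up along its axis.
- bottle_4: the largest of the four round white plastic reagent bottles, loose, upright: body 64 mm in diameter, 112 mm tall overall, with a ribbed grey screw cap 28 mm in diameter and 22 mm high at the very top (fixed to the bottle; a good grip), an 8 mm high, 22 mm wide neck below the cap and then a sloping shoulder. 260 g, give or take 30 percent. Origin: centre of its underside; z up along its axis.
- holder_1: the smallest of the four round bare-aluminium bottle holders, for the smallest round bottle: an open shallow cup fixed to the bench, 52 mm outside and 44 mm inside diameter (8 mm of play all round the bottle), 18 mm high, its inner floor 5 mm above the bench and lined with black rubber. Origin: centre of its underside, on the bench; z up.
- holder_2: the second smallest of the four round bare-aluminium bottle holders, for the second smallest round bottle: an open shallow cup fixed to the bench, 64 mm outside and 56 mm inside diameter (8 mm of play all round the bottle), 18 mm high, its inner floor 5 mm above the bench and lined with black rubber. Origin: centre of its underside, on the bench; z up.
- holder_3: the second largest of the four round bare-aluminium bottle holders, for the second largest round bottle: an open shallow cup fixed to the bench, 76 mm outside and 68 mm inside diameter (8 mm of play all round the bottle), 18 mm high, its inner floor 5 mm above the bench and lined with black rubber. Origin: centre of its underside, on the bench; z up.
- holder_4: the largest of the four round bare-aluminium bottle holders, for the largest round bottle: an open shallow cup fixed to the bench, 88 mm outside and 80 mm inside diameter (8 mm of play all round the bottle), 18 mm high, its inner floor 5 mm above the bench and lined with black rubber. Origin: centre of its underside, on the bench; z up.
- square_1: the smaller square-bodied white bottle, loose, upright, not part of the job: body 36 x 36 mm in plan and 46 mm high, 78 mm tall overall with the same grey 28 mm cap, 22 mm high. Origin: centre of its underside; z up.
- square_2: the larger square-bodied white bottle, loose, upright, not part of the job: body 50 x 50 mm in plan and 68 mm high, 100 mm tall overall with the same grey 28 mm cap, 22 mm high. Origin: centre of its underside; z up.
There are look-alikes about, which are no part of the job. What is shaped like the bottle_2 but yellow is not meant. Leave any brown look-alike of the holder_3 alone.

How it is judged:
By the outcome, as a careful person would: the job done as asked, in the order asked, and still so for the second after the job is handed in, with the robot touching nothing.
It also fails if it takes over 115 s, if anything falls off the work surface, if the arm or the gripper's body presses on something with over 40 N, if the wrist force passes 120 N, or if a joint passes its speed limit or range.

### The arm

A 6-joint arm with a two-finger parallel gripper is mounted at the origin on the work surface. World frame = base frame: x ahead of the robot, y to its left, z up, the work surface at z = 0. Lengths are in m, angles in rad, forces in N, time in s.
With the tool pointing down it reaches from about 0.375 to 0.825 m from the base axis. Payload 5.5 kg.
Tool frame: the origin (TCP) lies at the very end of the fingers, on their centre line; the grasp point (between the pads) lies 19 mm behind it; z points along the fingers, y is the line along which they close (so a half turn about z gives the same grasp; the last joint's range is limited). The gripper opens to 85 mm and grips with 20 to 120 N. Pads are 22 mm wide; open, the fingers measure 114 mm over their backs; the gripper's body (76 mm by 85 mm) begins 54 mm behind the grasp point. The pads swing forward as they close: fully open they stand 13 mm farther back than shut.
Start: joints at [1.193, 0.314, -0.047, 1.21, 0, 1.571], TCP at [0.221, 0.558, 0.231] pointing down, gripper open.
Joint ranges: [-2.67, 2.67], [-0.69, 1.73], [-1.03, 1.25], [-2.08, 2.16], [-1.42, 1.45], [-3.14, 3.14]. Speed limits (rad/s): [2.39, 2.39, 3.01, 3.14, 3.14, 3.14].

### API

Orientations are given as a 3x3 rotation matrix whose columns are the frame's x, y, z axes.
In Python, from rig import observe, snapshot, camera_info, job_done gives the robot as it stands. The module is installed in compiled form; this text tells all that it offers.
- The arm moves only by the tool servo_tool, never from a script. Its argument "steps" is a list of rows, each a list of 3 entries, a list of its own where there are three numbers: the opening, from -1 (shut) to 1 (fully open), so that 0 is half open, then the shift along the tool's x, y, z in mm, then the turn about the tool's z in rad. A call has 1 to 10 rows; each row shifts and turns the commanded pose from where the row before left it, along the tool's axes as they then stand; what a row does not reach is not made up. A row lasts 1/8 s, in which the tool goes at most 62.5 mm and 10.7 degrees, less where a joint would pass 70% of its speed; a pose out of reach is approached as far as the arm can. A call is refused whole if a number of a shift passes 62.5 or a number of a turn 0.188, either way. A call with a gripper value outside its range is refused whole. The fingers move at their own pace and stop on an object; the grip force is fixed at half the most. Time passes only in rows, so rows that do not move let the fingers close. It gives the time, the measured TCP pose, the force, the opening and the grip force at its end, in the units of the state.
- observe(): the state, without advancing time (a new reading comes with each control period).
- snapshot(name): name is "side" or "top" or "wrist"; returns the picture (420x560x3 uint8, red, green, blue); there is no depth.
- camera_info(name): a dict with "fx", "fy", "cx", "cy" (pixels), "D" ([k1, k2, p1, p2, k3] as OpenCV has them; the pictures are not rectified), "R" (3x3) and "t" (3): a world point X has camera coordinates R X + t; the wrist camera has in their place "hand_eye" (4x4, takes a point from camera to tool coordinates, whose origin is the TCP and whose axes are the flange's). Camera axes: x right, y down, z forward; pixel columns grow to the right and rows downward; lengths in m; the calibration is good to about 2 mm. A picture is of the moment at which its call begins: read the wrist's pose just before it. camera_info takes no time and is no camera call.
- job_done(): hands the job in; it is judged then, once.
The state is a dict: "clock": time; "joint_positions": joint angles; "qvel": joint speeds; "joint_efforts": joint torques, N m; "position": TCP position; "eef_rot": TCP orientation; "wrist_force": force on the tool from outside, world axes, zero at the start; "moment": the same for the moment, N m; "grip_width": finger opening in m; "grasp_force": force on a finger pad.
Only numpy, scipy, OpenCV 4.12 (cv2) and the standard library are available. Lean on these libraries where they do the work, as an engineer would, in place of code of your own. Each camera call takes 0.05 s, during which the arm holds its last target. There are 200 camera calls.

## Working session

There is one attempt and no reset: what is moved stays moved. The work goes in short steps, Python scripts to look and compute and a tool call to move; the robot and the scene stay as the last step left them, time stands still between calls to the robot, and variables do not carry over. Pictures are saved under pics/ and viewed, at most 14 in all, crops included, and the job is handed in when it is done.

Besides the shell and the picture viewer there is one more tool, called after "Call:" by a JSON object that holds its "api" and its "payload", one argument or row to a line. servo_tool: Moves the arm, as the interface text tells. Its arguments: {"type":"object","properties":{"steps":{"type":"array"}},"required":["steps"]}

```bash
mkdir -p pics; python3 - <<'E'
from rig import *
import cv2
for n in("top","side"):
    cv2.imwrite(f"pics/{n}0.png",snapshot(n)[...,::-1]); print(n,camera_info(n))
print(camera_info("wrist")); s=observe(); print(s)
E
```

```text
top {'fx': 414.75052850920156, 'fy': 414.75052850920156, 'cx': 275.40387742942505, 'cy': 207.70997751844806, 'D': array([-0.04894017,  0.        ,  0.        ,  0.        ,  0.        ]), 'R': array([[-7.80034451e-04, -9.99981670e-01, -6.00428156e-03],
       [-9.95900626e-01,  1.31991502e-03, -9.04444639e-02],
       [ 9.04507312e-02,  5.90911797e-03, -9.95883401e-01]]), 't': array([0.01609253, 0.60144166, 1.17118025])}
side {'fx': 489.0010832416116, 'fy': 489.0010832416116, 'cx': 281.8888811765905, 'cy': 216.65569624584418, 'D': array([-0.02528068,  0.        ,  0.        ,  0.        ,  0.        ]), 'R': array([[ 0.67264288, -0.73974375,  0.01818645],
       [-0.46017541, -0.43742768, -0.7725902 ],
       [ 0.57947403,  0.51130834, -0.6346445 ]]), 't': array([-0.41594313,  0.3200561 ,  0.76268498])}
{'fx': 350.2693535171895, 'fy': 350.2693535171895, 'cx': 276.9338486789566, 'cy': 210.5746154192677, 'D': array([0.0162651, 0.       , 0.       , 0.       , 0.       ]), 'hand_eye': array([[ 6.51144046e-04, -9.45789884e-01, -3.24778495e-01,
         8.30646933e-02],
       [ 9.9999978
[... 352 characters left out ...]
   -2.26617373e-05,  1.57080529e+00]), 'qvel': array([-0.00206308, -0.00147786,  0.002107  , -0.0018861 ,  0.00014266,
        0.00045974]), 'joint_efforts': array([-6.18298673e-04, -5.40767956e+01,  3.40540302e+01,  1.12455210e-02,
       -5.87551222e-05, -5.10943863e-06]), 'position': array([0.22112795, 0.55719796, 0.23052246]), 'eef_rot': array([[-9.29481941e-01,  3.68867202e-01, -5.55964462e-04],
       [ 3.68867620e-01,  9.29480791e-01, -1.46240709e-03],
       [-2.26757255e-05, -1.56435827e-03, -9.99998776e-01]]), 'wrist_force': array([-0.1294333 , -0.09279218,  0.41011981]), 'moment': array([ 0.01820599,  0.01819946, -0.01671852]), 'grasp_force': 0.0, 'grip_width': 0.0852445844619072}
```

View pics/top0.png

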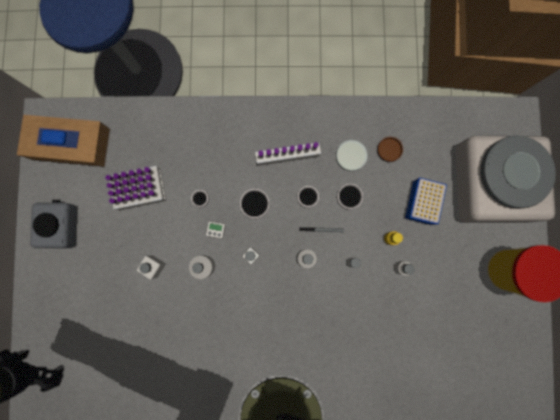

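View pics/side0.png

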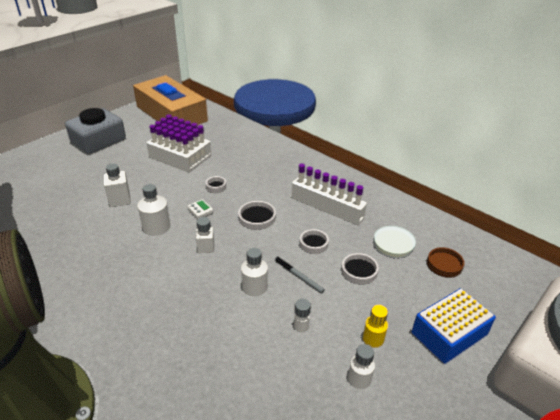

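The top view shows the round bottles at about (354,263) for bottle_1, (405,268) for bottle_2, (307,259) for bottle_3 and (201,267) for bottle_4. The holders are at (200,198) for h1, (309,196) for h2, (350,196) for h3 and (255,203) for h4. The squares are at (149,267) and (250,256), with a yellow decoy at (395,238) and a brown one at (390,149).

```bash
cat > h.py <<'E'
import numpy as np, cv2
from rig import *
def ray(n,uv):
    c=camera_info(n);K=np.array([[c['fx'],0,c['cx']],[0,c['fy'],c['cy']],[0,0,1]])
    if n=="wrist":
        s=observe();H=c['hand_eye'];Rw=s['eef_rot']@H[:3,:3];o=s['position']+s['eef_rot']@H[:3,3]
    else: Rw=c['R'].T;o=-Rw@c['t']
    p=cv2.undistortPoints(np.array([[uv]],float),K,c['D'])[0,0]
    return o,Rw@np.array([p[0],p[1],1])
def plane(n,uv,z):
    o,d=ray(n,uv);return o+d*(z-o[2])/d[2]
def px(n,X):
    c=camera_info(n);K=np.array([[c['fx'],0,c['cx']],[0,c['fy'],c['cy']],[0,0,1]])
    return cv2.projectPoints(np.array([X],float),cv2.Rodrigues(c['R'])[0],c['t'],K,c['D'])[0].ravel()
E
python3 - <<'E'
from h import *
t=cv2.imread("pics/top0.png"); 
c=cv2.resize(t[180:290,130:430],None,fx=2.66,fy=2.66,interpolation=cv2.INTER_CUBIC)
c=cv2.convertScaleAbs(c,alpha=1.3)
b=cv2.resize(t[225:290,335:430],None,fx=4.2,fy=4.2,interpolation=cv2.INTER_CUBIC)
o=np.zeros((c.shape[0]+b.shape[0],798,3),np.uint8);o[:c.shape[0],:c.shape[1]]=c;o[c.shape[0]:,:b.shape[1]]=b
b=cv2.resize(t[225:290,140:235],None,fx=4.2,fy=4.2,interpolation=cv2.INTER_CUBIC);o[c.shape[0]:,399:399+b.shape[1]]=b
cv2.imwrite("pics/c1.png",o)
g=cv2.cvtColor(t,cv2.COLOR_BGR2GRAY)
print(g[150,230],g[230,270])
for nm,(u,v,r) in dict(h1=(200,198,44),h2=(309,196,56),h3=(350,196,68),h4=(255,203,80)).items():
    m=(g<50).astype(np.uint8)
    n,l,s,cc=cv2.connectedComponentsWithStats(m)
    k=l[v,u];x=plane("top",cc[k],.005);print(nm,cc[k],s[k],x.round(4))
m=(g>135).astype(np.uint8)
n,l,s,cc=cv2.connectedComponentsWithStats(m)
for k in range(1,n):
    if 8<s[k,4]<3000 and 190<cc[k][1]<285: print(cc[k].round(1),s[k],plane("top",cc[k],.06).round(3))
E
```

```text
112 112
h1 [199.32727273 198.19090909] [194 193  12  12 110] [0.6321 0.2406 0.005 ]
h2 [307.615 196.185] [300 189  16  16 200] [ 0.6375 -0.0795  0.005 ]
h3 [349.60952381 195.93333333] [340 186  20  20 315] [ 0.6381 -0.2036  0.005 ]
h4 [254.15711253 203.33333333] [242 192  25  24 471] [0.6165 0.0782 0.005 ]
[501.8 193.7] [ 473  138   81   80 1546] [ 0.638 -0.631  0.06 ]
[145.6 192.3] [113 166  49  43 327] [0.643 0.384 0.06 ]
[428.7 200.2] [413 179  32  43 950] [ 0.619 -0.418  0.06 ]
[214.8 230.9] [206 222  19  16 147] [0.533 0.185 0.06 ]
[397.9 237.4] [394 233   9  10  72] [ 0.515 -0.328  0.06 ]
[252.5 255.2] [247 248  12  16  64] [0.466 0.079 0.06 ]
[307.6 258.2] [299 250  18  18 137] [ 0.457 -0.074  0.06 ]
[243.7 255.4] [243 254   3   4   9] [0.465 0.104 0.06 ]
[149.9 266.8] [141 256  18  23 173] [0.433 0.366 0.06 ]
[200.7 266.8] [189 256  22  23 273] [0.433 0.223 0.06 ]
[138.3 269.9] [137 267   4   6  15] [0.424 0.399 0.06 ]
```

View pics/c1.png

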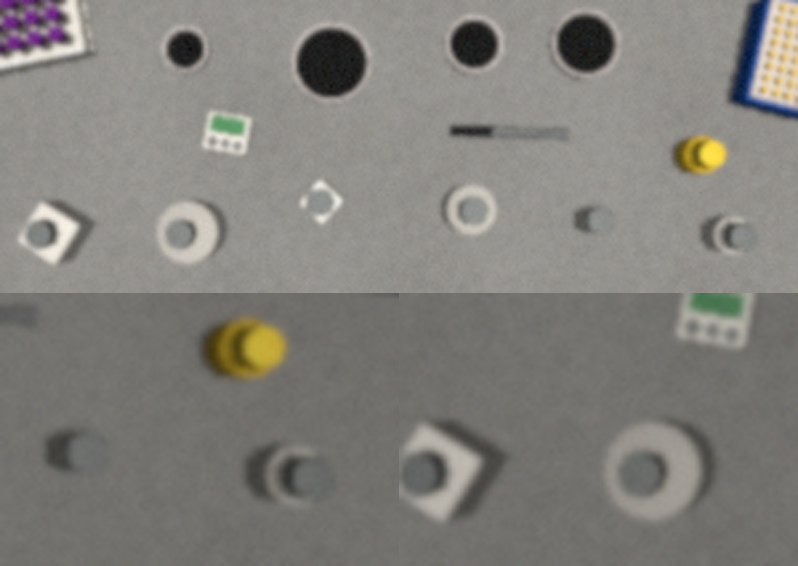

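Liner sizes rank h1 < h2 < h3 < h4 as expected. The cap centres read (355.9,263.1), (409.3,269.0), (308.2,259.3) and (197.6,267.9) for b1–b4. I'll check these against the side view.

```bash
python3 - <<'E'
from h import *
I=cv2.imread("pics/side0.png");S=cv2.resize(I,(800,600),interpolation=cv2.INTER_CUBIC)
for nm,uv,z in [("b1",(355.95,263.1),.064),("b2",(409.3,269),.08),("b3",(308.2,259.3),.096),("b4",(197.6,267.9),.112),("s1",(249.9,255.9),.078),("s2",(145.2,267.9),.1),("h1",(199.3,198.2),.005),("h2",(307.6,196.2),.005),("h3",(349.6,195.9),.005),("h4",(254.16,203.33),.005)]:
    X=plane("top",uv,z);p=px("side",X);print(nm,X.round(4),p.round(1))
    if nm[0]=='h': cv2.drawMarker(S,tuple((p*800/560).astype(int)),(0,0,255),0,10,1)
    else:
        a=np.linspace(0,6.3,40);q=[px("side",X+[.014*np.cos(i),.014*np.sin(i),0])*800/560 for i in a];cv2.polylines(S,[np.array(q).astype(int)],True,(0,0,255),1)
cv2.imwrite("pics/s1.png",S[200:600,100:600])
E
```

```text
b1 [ 0.4437 -0.2079  0.064 ] [302.8 304.7]
b2 [ 0.4277 -0.3512  0.08  ] [365.1 351.1]
b3 [ 0.4555 -0.0732  0.096 ] [253.6 252.6]
b4 [0.4333 0.222  0.112 ] [149.4 187.6]
s1 [0.4643 0.0852 0.078 ] [203.2 220.9]
s2 [0.4322 0.3666 0.1   ] [112.8 166.7]
h1 [0.632  0.2407 0.005 ] [215.8 185.4]
h2 [ 0.6375 -0.0794  0.005 ] [314.1 242.5]
h3 [ 0.6382 -0.2035  0.005 ] [360.  269.8]
h4 [0.6165 0.0782 0.005 ] [256.9 215.9]
```

View pics/s1.png

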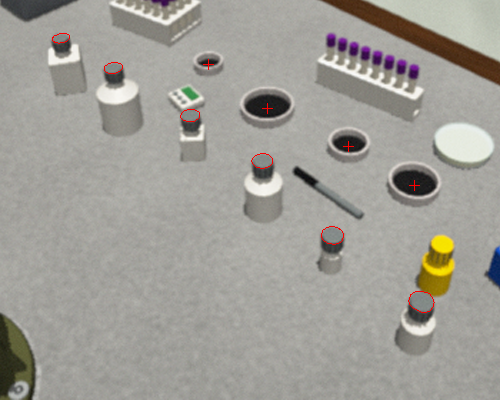

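Call:
{"api": "servo_tool", "payload": {
  "steps": [
    [0.3,[0,0,0],-0.188],
    [0.3,[0,0,0],-0.188],
    [0.3,[0,0,0],0]
  ]
}}

```text
clock: 0.48
position: [0.2212, 0.5574, 0.2308]
eef_rot: [[-1.0, 0.005, -0.0], [0.005, 1.0, -0.001], [0.0, -0.001, -1.0]]
wrist_force: [-0.2, -0.8, -0.5]
grip_width: 0.0553
grasp_force: 0.0
```

The red rings sit on the caps and the crosses on the holder centres in the side view, so both views agree to about 1–2 mm. Moving to bottle_1 next.

Call:
{"api": "servo_tool", "payload": {
  "steps": [
    [0.3,[-40,-45,0],0],
    [0.3,[-40,-45,0],0],
    [0.3,[-40,-45,0],0],
    [0.3,[-40,-45,0],0],
    [0.3,[-40,-45,0],0],
    [0.3,[-4,-60,0],0],
    [0.3,[-4,-60,0],0],
    [0.3,[-4,-60,0],0],
    [0.3,[-4,-60,0],0],
    [0.3,[-4,-60,0],0]
  ]
}}

```text
clock: 1.72
position: [0.4397, 0.0302, 0.2314]
eef_rot: [[-1.0, 0.007, 0.001], [0.007, 1.0, -0.0], [-0.001, -0.0, -1.0]]
wrist_force: [1.2, -0.7, -0.1]
grip_width: 0.0559
grasp_force: 0.0
```

Call:
{"api": "servo_tool", "payload": {
  "steps": [
    [0.3,[-2,-60,0],0],
    [0.3,[0,-60,0],0],
    [0.3,[0,-60,20],0],
    [0.3,[0,-50,30],0],
    [0.3,[0,-10,30],0],
    [0.3,[0,0,30],0],
    [0.3,[0,0,0],0],
    [0.3,[0,0,0],0]
  ]
}}

```text
clock: 2.72
position: [0.4417, -0.2073, 0.1225]
eef_rot: [[-1.0, 0.004, 0.001], [0.004, 1.0, -0.0], [-0.001, -0.0, -1.0]]
wrist_force: [0.2, 0.0, 0.6]
grip_width: 0.0559
grasp_force: 0.0
```

```bash
python3 - <<'E'
from h import *
s=observe();print(s['position'],s['joint_positions'])
cv2.imwrite("pics/w1.png",snapshot("wrist")[...,::-1])
E
```

```text
[ 0.44167892 -0.20728773  0.12247933] [-4.38792783e-01  1.78974454e-01 -4.81353899e-01  9.09633576e-01
 -1.34080805e-05 -4.34798959e-01]
```

View pics/w1.png

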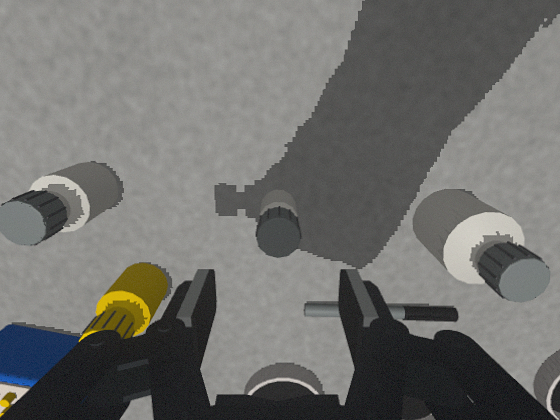

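The wrist view shows bottle_1's cap at (278,238), midway between the fingers.

```bash
python3 - <<'E'
from h import *
print(plane("wrist",(278.5,239),.064),plane("wrist",(33,222),.08),plane("wrist",(524,280),.096))
E
```

```text
[ 0.44771004 -0.20615035  0.064     ] [ 0.42977531 -0.3448348   0.08      ] [ 0.4582293  -0.07214045  0.096     ]
```

Call:
{"api": "servo_tool", "payload": {
  "steps": [
    [0.3,[-4,0,30],0],
    [0.3,[0,0,30],0],
    [0.3,[0,0,22],0],
    [0.3,[0,0,0],0],
    [-1,[0,0,0],0],
    [-1,[0,0,0],0],
    [-1,[0,0,0],0],
    [-1,[0,0,0],0],
    [-1,[0,0,0],0]
  ]
}}

```text
clock: 3.9
position: [0.4466, -0.2077, 0.0413]
eef_rot: [[-1.0, 0.003, 0.003], [0.003, 1.0, -0.001], [-0.003, -0.001, -1.0]]
wrist_force: [-1.0, 1.6, 6.3]
grip_width: 0.0256
grasp_force: 58.8
```

Call:
{"api": "servo_tool", "payload": {
  "steps": [
    [-1,[0,0,-20],0],
    [-1,[0,0,-40],0],
    [-1,[0,0,-30],0],
    [-1,[-10,27,0],0],
    [-1,[-20,52,0],0],
    [-1,[-20,52,0],0],
    [-1,[-20,52,0],0],
    [-1,[-20,52,0],0],
    [-1,[-20,52,0],0],
    [-1,[-20,52,0],0]
  ]
}}

```text
clock: 5.15
position: [0.5771, 0.1333, 0.1306]
eef_rot: [[-1.0, 0.003, 0.002], [0.003, 1.0, 0.0], [-0.002, 0.0, -1.0]]
wrist_force: [1.0, -0.9, -0.3]
grip_width: 0.0262
grasp_force: 59.1
```

Call:
{"api": "servo_tool", "payload": {
  "steps": [
    [-1,[-20,50,0],0],
    [-1,[-20,42,0],0],
    [-1,[-16,18,0],0],
    [-1,[0,0,0],0],
    [-1,[0,0,0],0],
    [-1,[0,0,20],0],
    [-1,[0,0,20],0],
    [-1,[0,0,0],0]
  ]
}}

```text
clock: 6.15
position: [0.6306, 0.2395, 0.0883]
eef_rot: [[-1.0, 0.004, -0.003], [0.004, 1.0, -0.001], [0.003, -0.001, -1.0]]
wrist_force: [-0.4, -0.3, -0.5]
grip_width: 0.026
grasp_force: 59.1
```

```bash
python3 - <<'E'
from h import *
print(observe()['position'])
S=snapshot("side")[...,::-1];T=snapshot("top")[...,::-1];W=snapshot("wrist")[...,::-1]
o=np.hstack([cv2.resize(S[100:250,120:320],(400,300)),cv2.resize(T[150:250,130:263],(400,300))])
o=np.vstack([o,np.hstack([cv2.resize(W,(400,300)),np.zeros((300,400,3),np.uint8)])])
cv2.imwrite("pics/p1.png",o)
E
```

```text
[0.63055484 0.23948625 0.08827541]
```

View pics/p1.png

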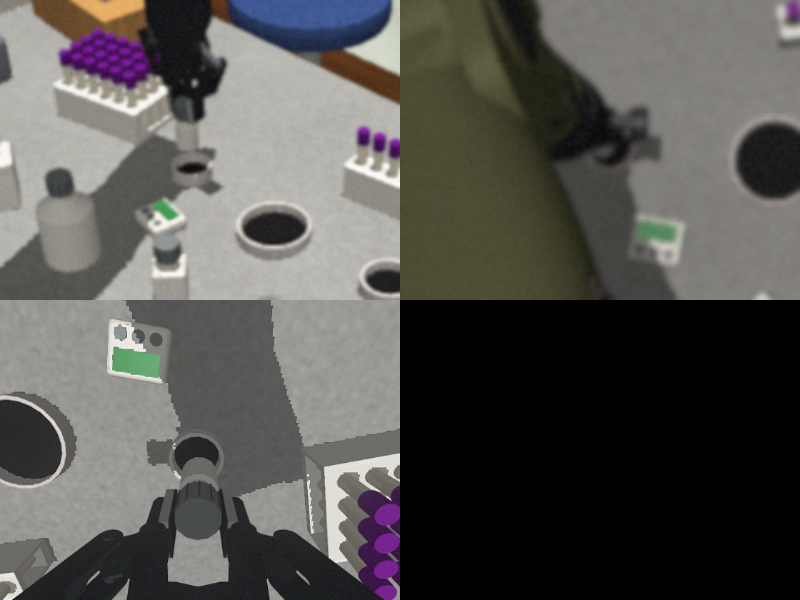

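The bottle hangs upright just above holder_1, which is at about (190,165) in the side crop. Lowering it now.

Call:
{"api": "servo_tool", "payload": {
  "steps": [
    [-1,[-1,1,15],0],
    [-1,[0,0,15],0],
    [-1,[0,0,8],0],
    [-1,[0,0,3],0],
    [-1,[0,0,0],0],
    [-1,[0,0,0],0]
  ]
}}

```text
clock: 7.05
position: [0.6338, 0.2424, 0.049]
eef_rot: [[-1.0, 0.003, 0.001], [0.003, 1.0, 0.0], [-0.001, 0.0, -1.0]]
wrist_force: [-0.2, 0.4, -0.5]
grip_width: 0.0262
grasp_force: 59.1
```

Call:
{"api": "servo_tool", "payload": {
  "steps": [
    [-1,[0,0,2],0],
    [-1,[0,0,1],0],
    [-1,[0,0,0],0],
    [-1,[0,0,0],0]
  ]
}}

```text
clock: 7.55
position: [0.6339, 0.2424, 0.0464]
eef_rot: [[-1.0, 0.003, 0.001], [0.003, 1.0, 0.0], [-0.001, 0.0, -1.0]]
wrist_force: [-0.9, -1.1, 6.1]
grip_width: 0.0258
grasp_force: 59.8
```

Call:
{"api": "servo_tool", "payload": {
  "steps": [
    [0.3,[0,0,0],0],
    [0.3,[0,0,0],0],
    [0.3,[0,0,0],0],
    [0.3,[0,0,-15],0],
    [0.3,[0,0,-35],0],
    [0.3,[0,0,-50],0],
    [0.3,[18,-50,0],0],
    [0.3,[20,-58,0],0],
    [0.3,[20,-58,0],0],
    [0.3,[20,-58,0],0]
  ]
}}

```text
clock: 8.8
position: [0.5545, 0.0169, 0.1469]
eef_rot: [[-1.0, 0.002, 0.002], [0.002, 1.0, -0.0], [-0.002, -0.0, -1.0]]
wrist_force: [0.8, -1.0, -0.4]
grip_width: 0.0558
grasp_force: 0.0
```

Call:
{"api": "servo_tool", "payload": {
  "steps": [
    [0.3,[20,-58,0],0],
    [0.3,[20,-58,0],0],
    [0.3,[20,-58,0],0],
    [0.3,[20,-58,0],0],
    [0.3,[20,-58,0],0],
    [0.3,[20,-58,0],0],
    [0.3,[6,-18,0],0],
    [0.3,[0,0,0],0],
    [0.3,[0,0,0],0]
  ]
}}

```text
clock: 9.93
position: [0.4283, -0.3461, 0.1458]
eef_rot: [[-1.0, 0.002, 0.0], [0.002, 1.0, 0.001], [-0.0, 0.001, -1.0]]
wrist_force: [-0.9, -0.7, -0.7]
grip_width: 0.0559
grasp_force: 0.0
```

```bash
cat > look.py <<'E'
from h import *
import sys
print(observe()['position'].round(4))
S=snapshot("side")[...,::-1];T=snapshot("top")[...,::-1];W=snapshot("wrist")[...,::-1]
o=np.hstack([cv2.resize(S[100:400,60:460],(400,300)),cv2.resize(T[150:300,130:330],(400,300))])
w=cv2.resize(W,(400,300))
o=np.vstack([o,np.hstack([w,cv2.resize(W[150:300,180:380],(400,300))])])
cv2.imwrite("pics/%s.png"%sys.argv[1],o)
E
python3 look.py p2
```

```text
[ 0.4283 -0.3461  0.1458]
```

View pics/p2.png

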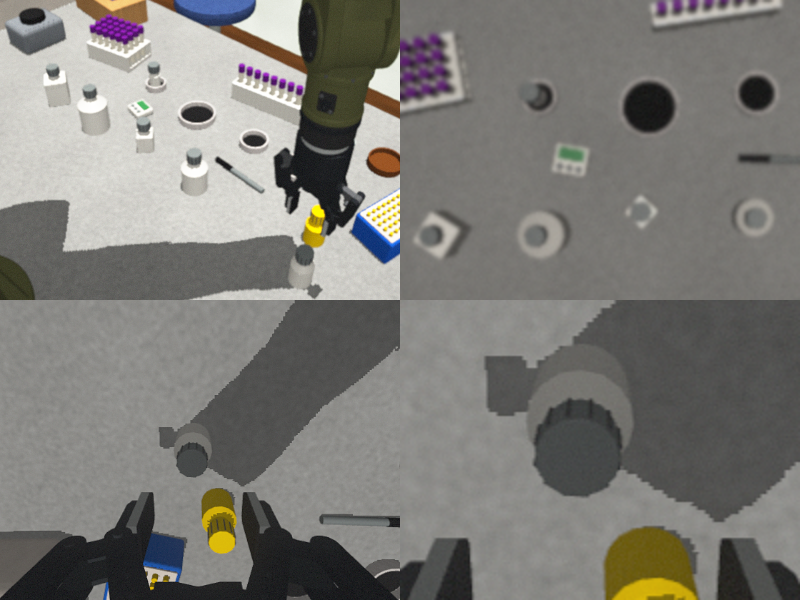

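Bottle_1 stands inside holder_1 (top crop (537,95)). Bottle_2's cap is at wrist pixel (269,229).

```bash
python3 - <<'E'
from h import *
print(plane("wrist",(269,229),.08))
E
```

```text
[ 0.42978388 -0.35060639  0.08      ]
```

Call:
{"api": "servo_tool", "payload": {
  "steps": [
    [0.3,[0,-3,30],0],
    [0.3,[0,0,35],0],
    [0.3,[0,0,25],0],
    [0.3,[0,0,0],0],
    [-1,[0,0,0],0],
    [-1,[0,0,0],0],
    [-1,[0,0,0],0],
    [-1,[0,0,0],0],
    [-1,[0,0,0],0]
  ]
}}

```text
clock: 11.2
position: [0.4289, -0.3509, 0.0571]
eef_rot: [[-1.0, 0.003, 0.003], [0.003, 1.0, -0.001], [-0.003, -0.001, -1.0]]
wrist_force: [-0.3, 0.4, 6.6]
grip_width: 0.026
grasp_force: 59.3
```

Call:
{"api": "servo_tool", "payload": {
  "steps": [
    [-1,[0,0,-20],0],
    [-1,[0,0,-50],0],
    [-1,[0,0,-30],0],
    [-1,[-20,26,0],0],
    [-1,[-30,39,0],0],
    [-1,[-30,39,0],0],
    [-1,[-30,39,0],0],
    [-1,[-30,39,0],0],
    [-1,[-30,39,0],0],
    [-1,[-30,39,0],0]
  ]
}}

```text
clock: 12.45
position: [0.6293, -0.0895, 0.1558]
eef_rot: [[-1.0, 0.003, 0.0], [0.003, 1.0, -0.0], [-0.0, -0.0, -1.0]]
wrist_force: [0.0, 0.3, -0.8]
grip_width: 0.0262
grasp_force: 59.3
```

Call:
{"api": "servo_tool", "payload": {
  "steps": [
    [-1,[-9,12,0],0],
    [-1,[0,0,0],0],
    [-1,[0,0,30],0],
    [-1,[0,0,30],0],
    [-1,[0,0,15],0],
    [-1,[0,0,0],0],
    [-1,[0,0,0],0]
  ]
}}

```text
clock: 13.32
position: [0.6382, -0.0794, 0.0818]
eef_rot: [[-1.0, 0.003, 0.002], [0.003, 1.0, -0.0], [-0.002, -0.0, -1.0]]
wrist_force: [-0.2, 0.3, -0.3]
grip_width: 0.0258
grasp_force: 59.3
```

```bash
python3 look.py p3
```

```text
[ 0.6382 -0.0794  0.0818]
```

View pics/p3.png

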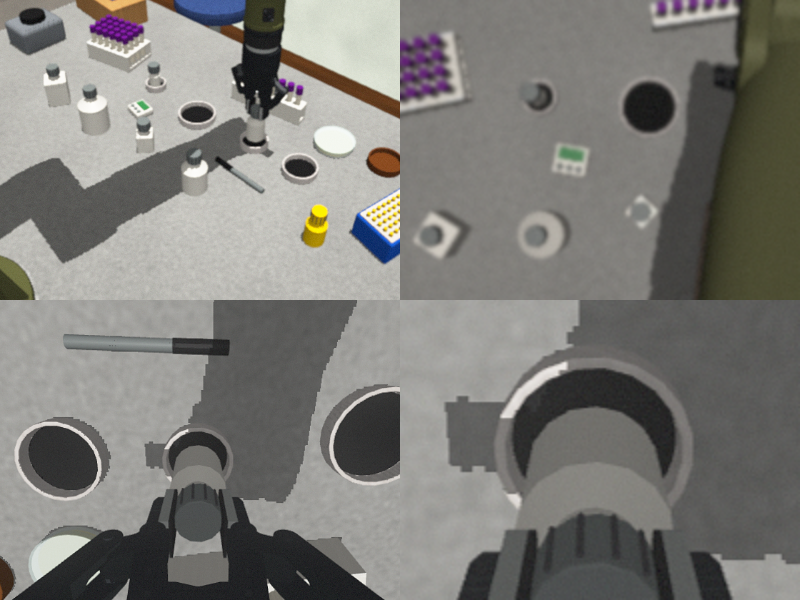

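Bottle_2 hangs centred over holder_2, at about (594,430) in the wrist crop. Lowering.

Call:
{"api": "servo_tool", "payload": {
  "steps": [
    [-1,[0,0,10],0],
    [-1,[0,0,6],0],
    [-1,[0,0,2],0],
    [-1,[0,0,2],0],
    [-1,[0,0,1],0],
    [-1,[0,0,0],0],
    [-1,[0,0,0],0]
  ]
}}

```text
clock: 14.35
position: [0.6379, -0.0787, 0.0623]
eef_rot: [[-1.0, 0.003, 0.002], [0.003, 1.0, 0.0], [-0.002, 0.0, -1.0]]
wrist_force: [-6.6, 0.4, 19.0]
grip_width: 0.0261
grasp_force: 61.4
```

Call:
{"api": "servo_tool", "payload": {
  "steps": [
    [-1,[0,0,-1],0],
    [0.3,[0,0,0],0],
    [0.3,[0,0,0],0],
    [0.3,[0,0,0],0],
    [0.3,[0,0,-15],0],
    [0.3,[0,0,-35],0],
    [0.3,[0,0,-50],0],
    [0.3,[50,2,0],0],
    [0.3,[55,2,0],0],
    [0.3,[55,2,0],0]
  ]
}}

```text
clock: 15.6
position: [0.4765, -0.0723, 0.1616]
eef_rot: [[-1.0, 0.003, 0.002], [0.003, 1.0, -0.0], [-0.002, -0.0, -1.0]]
wrist_force: [-0.3, 0.4, 1.9]
grip_width: 0.0552
grasp_force: 0.0
```

Call:
{"api": "servo_tool", "payload": {
  "steps": [
    [0.3,[21,0,0],0],
    [0.3,[0,0,0],0],
    [0.3,[0,0,0],0]
  ]
}}

```text
clock: 15.98
position: [0.4582, -0.0724, 0.1615]
eef_rot: [[-1.0, 0.003, 0.002], [0.003, 1.0, -0.0], [-0.002, -0.0, -1.0]]
wrist_force: [0.7, -0.2, 0.0]
grip_width: 0.0554
grasp_force: 0.0
```

```bash
python3 look.py p4
```

```text
[ 0.4582 -0.0724  0.1615]
```

View pics/p4.png

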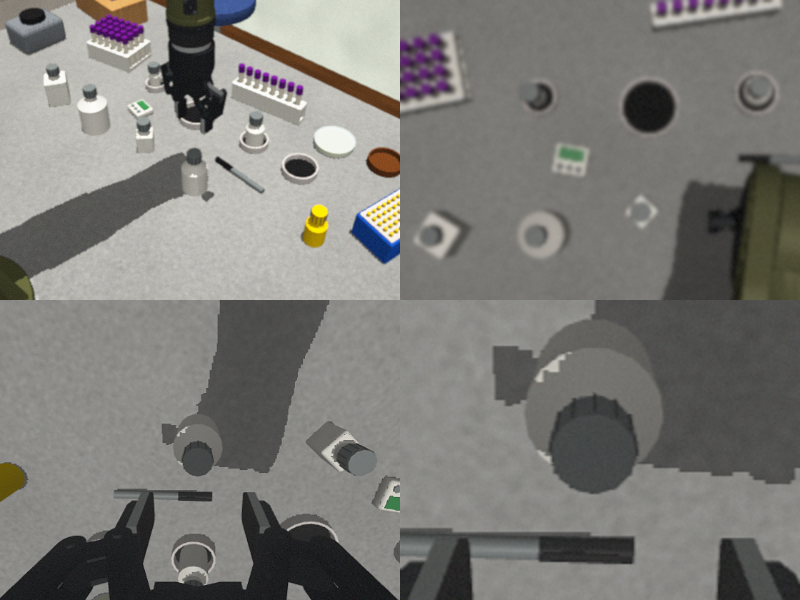

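Bottle_2 stands in holder_2 (top crop (757,90)). Bottle_3's cap is centred between the fingers at wrist pixel (277,225).

Call:
{"api": "servo_tool", "payload": {
  "steps": [
    [0.3,[0,0,30],0],
    [0.3,[0,0,35],0],
    [0.3,[0,0,24],0],
    [0.3,[0,0,0],0],
    [-1,[0,0,0],0],
    [-1,[0,0,0],0],
    [-1,[0,0,0],0],
    [-1,[0,0,0],0],
    [-1,[0,0,0],0]
  ]
}}

```text
clock: 17.25
position: [0.4578, -0.0726, 0.0728]
eef_rot: [[-1.0, 0.003, 0.003], [0.003, 1.0, -0.001], [-0.003, -0.001, -1.0]]
wrist_force: [-0.8, -1.1, 6.0]
grip_width: 0.0261
grasp_force: 59.2
```

Call:
{"api": "servo_tool", "payload": {
  "steps": [
    [-1,[0,0,-20],0],
    [-1,[0,0,-40],0],
    [-1,[0,0,-40],0],
    [-1,[-15,-30,0],0],
    [-1,[-35,-40,0],0],
    [-1,[-40,-35,0],0],
    [-1,[-40,-20,0],0],
    [-1,[-35,-6,0],0],
    [-1,[-15,0,0],0],
    [-1,[0,0,0],0]
  ]
}}

```text
clock: 18.5
position: [0.6366, -0.2037, 0.1708]
eef_rot: [[-1.0, 0.002, -0.001], [0.002, 1.0, 0.0], [0.001, 0.0, -1.0]]
wrist_force: [-0.9, -0.1, -2.0]
grip_width: 0.0263
grasp_force: 59.5
```

Call:
{"api": "servo_tool", "payload": {
  "steps": [
    [-1,[0,0,0],0],
    [-1,[0,0,30],0],
    [-1,[0,0,30],0],
    [-1,[0,0,12],0],
    [-1,[0,0,0],0],
    [-1,[0,0,0],0]
  ]
}}

```text
clock: 19.25
position: [0.6369, -0.204, 0.101]
eef_rot: [[-1.0, 0.003, 0.002], [0.003, 1.0, -0.001], [-0.002, -0.001, -1.0]]
wrist_force: [0.0, 0.2, -2.0]
grip_width: 0.0257
grasp_force: 59.5
```

```bash
python3 look.py p5
```

```text
[ 0.6369 -0.204   0.101 ]
```

View pics/p5.png

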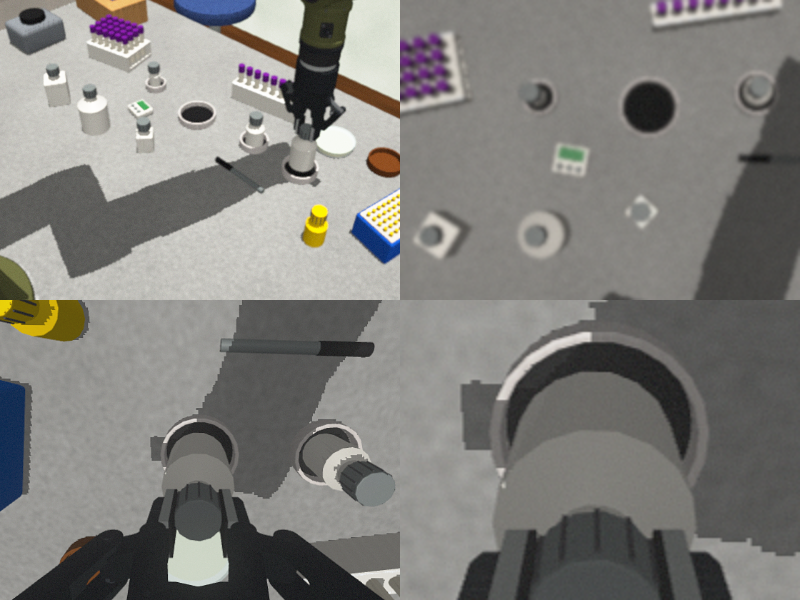

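Bottle_3 hangs over holder_3, about 1–2 mm off centre. Lowering.

Call:
{"api": "servo_tool", "payload": {
  "steps": [
    [-1,[-1,1,10],0],
    [-1,[0,0,8],0],
    [-1,[0,0,3],0],
    [-1,[0,0,1],0],
    [-1,[0,0,0],0],
    [-1,[0,0,0],0]
  ]
}}

```text
clock: 20.15
position: [0.6369, -0.2026, 0.0781]
eef_rot: [[-1.0, 0.003, -0.0], [0.003, 1.0, 0.0], [0.0, 0.0, -1.0]]
wrist_force: [-2.6, 1.2, 5.4]
grip_width: 0.0265
grasp_force: 60.4
```

Call:
{"api": "servo_tool", "payload": {
  "steps": [
    [0.3,[0,0,0],0],
    [0.3,[0,0,0],0],
    [0.3,[0,0,0],0],
    [0.3,[0,0,-15],0],
    [0.3,[0,0,-40],0],
    [0.3,[0,0,-50],0],
    [0.3,[20,40,0],0],
    [0.3,[26,55,0],0],
    [0.3,[26,55,0],0],
    [0.3,[26,55,0],0]
  ]
}}

```text
clock: 21.4
position: [0.5393, 0.004, 0.1839]
eef_rot: [[-1.0, 0.003, 0.002], [0.003, 1.0, 0.0], [-0.002, 0.0, -1.0]]
wrist_force: [1.3, 1.5, 0.3]
grip_width: 0.0557
grasp_force: 0.0
```

Call:
{"api": "servo_tool", "payload": {
  "steps": [
    [0.3,[26,55,0],0],
    [0.3,[26,55,0],0],
    [0.3,[26,55,0],0],
    [0.3,[26,50,0],0],
    [0.3,[2,4,0],0],
    [0.3,[0,0,0],0],
    [0.3,[0,0,0],0]
  ]
}}

```text
clock: 22.28
position: [0.4351, 0.2209, 0.1829]
eef_rot: [[-1.0, 0.004, 0.001], [0.004, 1.0, -0.0], [-0.001, -0.0, -1.0]]
wrist_force: [0.2, -0.1, 0.4]
grip_width: 0.0553
grasp_force: 0.0
```

```bash
python3 look.py p6
```

```text
[0.4351 0.2209 0.1829]
```

View pics/p6.png

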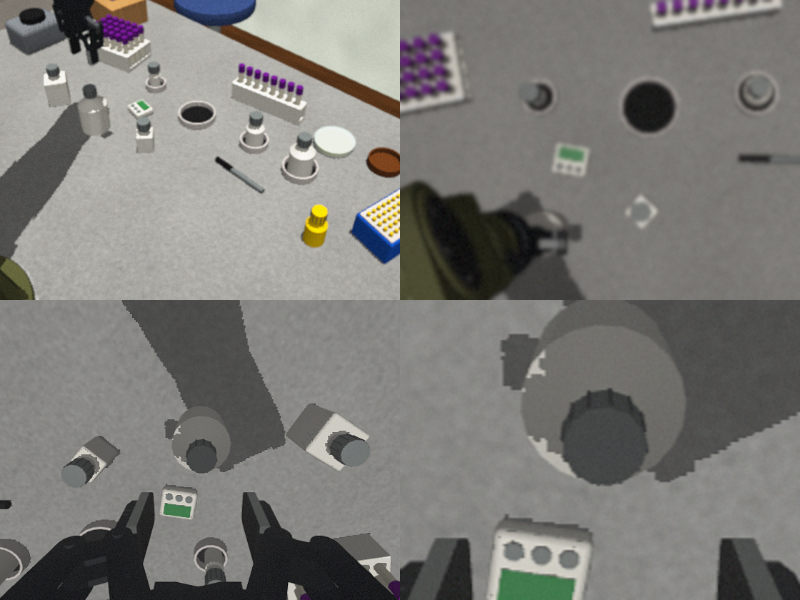

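Bottle_3 stands in holder_3. Bottle_4's cap is at wrist pixel (282,221), so I'll shift about 2 mm in +y and descend.

Call:
{"api": "servo_tool", "payload": {
  "steps": [
    [0.3,[0,2,30],0],
    [0.3,[0,0,35],0],
    [0.3,[0,0,29],0],
    [0.3,[0,0,0],0],
    [-1,[0,0,0],0],
    [-1,[0,0,0],0],
    [-1,[0,0,0],0],
    [-1,[0,0,0],0],
    [-1,[0,0,0],0]
  ]
}}

```text
clock: 23.55
position: [0.4356, 0.2241, 0.0902]
eef_rot: [[-1.0, 0.003, 0.003], [0.003, 1.0, 0.001], [-0.003, 0.001, -1.0]]
wrist_force: [-0.3, -2.1, 6.8]
grip_width: 0.0258
grasp_force: 59.3
```

Call:
{"api": "servo_tool", "payload": {
  "steps": [
    [-1,[0,0,-20],0],
    [-1,[0,0,-40],0],
    [-1,[0,0,-40],0],
    [-1,[-15,-8,0],0],
    [-1,[-35,-25,0],0],
    [-1,[-40,-32,0],0],
    [-1,[-40,-32,0],0],
    [-1,[-36,-32,0],0],
    [-1,[-15,-16,0],0],
    [-1,[0,0,0],0]
  ]
}}

```text
clock: 24.8
position: [0.6153, 0.0768, 0.1871]
eef_rot: [[-1.0, 0.005, -0.002], [0.005, 1.0, -0.0], [0.002, -0.0, -1.0]]
wrist_force: [-0.0, 0.1, -3.3]
grip_width: 0.0261
grasp_force: 59.6
```

Call:
{"api": "servo_tool", "payload": {
  "steps": [
    [-1,[0,0,0],0],
    [-1,[0,0,30],0],
    [-1,[0,0,30],0],
    [-1,[0,0,12],0],
    [-1,[0,0,0],0],
    [-1,[0,0,0],0]
  ]
}}

```text
clock: 25.55
position: [0.6157, 0.0787, 0.1179]
eef_rot: [[-1.0, 0.002, 0.002], [0.002, 1.0, 0.0], [-0.002, 0.0, -1.0]]
wrist_force: [0.5, -0.0, -2.3]
grip_width: 0.0261
grasp_force: 59.6
```

```bash
python3 look.py p7
```

```text
[0.6157 0.0787 0.1179]
```

View pics/p7.png

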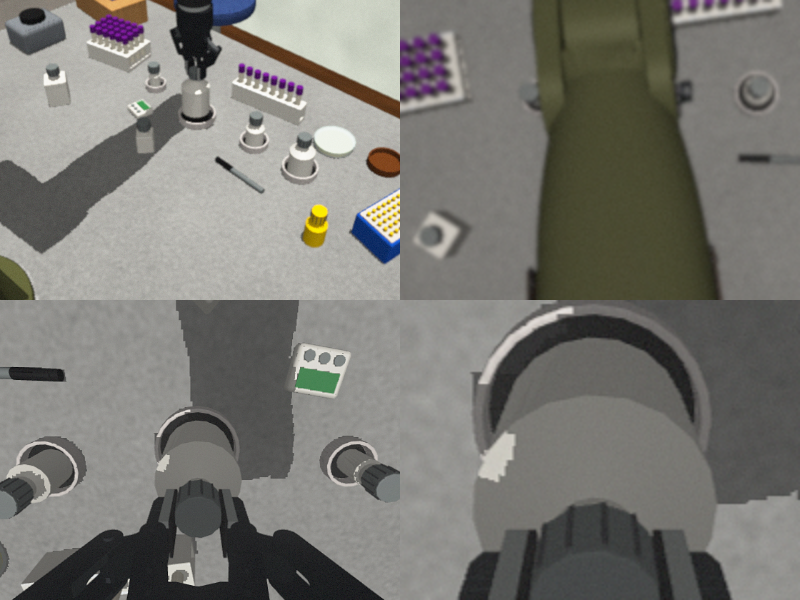

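Bottle_4 is centred over holder_4. Lowering.

Call:
{"api": "servo_tool", "payload": {
  "steps": [
    [-1,[0,0,10],0],
    [-1,[0,0,8],0],
    [-1,[0,0,3],0],
    [-1,[0,0,1],0],
    [-1,[0,0,0],0],
    [-1,[0,0,0],0]
  ]
}}

```text
clock: 26.45
position: [0.6148, 0.0781, 0.0955]
eef_rot: [[-1.0, 0.003, 0.0], [0.003, 1.0, -0.0], [-0.0, -0.0, -1.0]]
wrist_force: [-4.7, -1.0, 6.7]
grip_width: 0.0262
grasp_force: 60.8
```

Call:
{"api": "servo_tool", "payload": {
  "steps": [
    [0.3,[0,0,0],0],
    [0.3,[0,0,0],0],
    [0.3,[0,0,0],0],
    [0.3,[0,0,-15],0],
    [0.3,[0,0,-40],0],
    [0.3,[0,0,-50],0],
    [0.3,[20,-40,-20],0],
    [0.3,[20,-55,0],0],
    [0.3,[20,-55,0],0],
    [0.3,[20,-55,0],0]
  ]
}}

```text
clock: 27.7
position: [0.534, -0.128, 0.221]
eef_rot: [[-1.0, 0.002, 0.002], [0.002, 1.0, -0.001], [-0.002, -0.001, -1.0]]
wrist_force: [0.5, -0.1, 0.7]
grip_width: 0.0554
grasp_force: 0.0
```

Call:
{"api": "servo_tool", "payload": {
  "steps": [
    [0.3,[20,-55,0],0],
    [0.3,[20,-55,0],0],
    [0.3,[20,-55,0],0],
    [0.3,[0,-55,0],0],
    [0.3,[0,0,0],0],
    [0.3,[0,0,0],0]
  ]
}}

```text
clock: 28.45
position: [0.4737, -0.3461, 0.2201]
eef_rot: [[-1.0, 0.003, 0.0], [0.003, 1.0, 0.0], [-0.0, 0.0, -1.0]]
wrist_force: [-0.7, 0.8, -0.2]
grip_width: 0.0552
grasp_force: 0.0
```

```bash
sed -i 's/150:300,130:330/150:300,180:380/' look.py; python3 look.py p8
```

```text
[ 0.4737 -0.3461  0.2201]
```

View pics/p8.png

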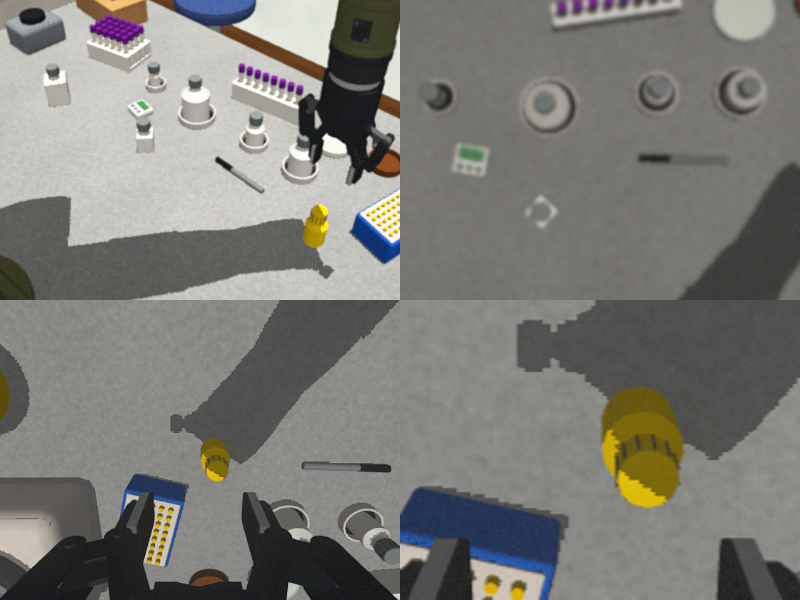

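All four round bottles stand upright in their own holders (top crop (437,95), (548,105), (657,92), (740,92)). The squares, the yellow bottle and the brown holder have not moved.

```bash
python3 -c "
from rig import *
print(job_done())"
```

```text
the job is handed in; nothing more can be done
None
```

I loaded all four round bottles upright into their matching holders, smallest to largest, left both square bottles and the look-alikes in place, and handed the job in at about 29 s on the robot's clock.

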